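Run a fingertip round the lid edge to snap it shut

TASK

Close the lid of the white tray tower by running your fingertips along its row of blue tabs in one pass: start at the orange clip, follow the front edge, go round the corner and on along the right edge, pressing each tab fully home in turn without lifting your fingers away from the edge on the way. Press gently, do not grip, lift or shove the tower, leave the mallet, the pegs and the ramekin as they are, and finish with the hand clear.

Things in the scene. Friction and masses are not known exactly. Their poses are not given: they have to be found in the camera images.
- tower: Loose tower (3.4 kg) of three white polypropylene trays clipped together under a flat white lid: 190 deep (x), 280 wide (y), lid's top 165 above the sideboard. Origin: centre of its underside; its -x side faces roughly the robot, +y is to the robot's left. Six blue tabs stand on the lid in an L: 1 to 4 along the front (-x) edge, 5 and 6 along the right (-y) edge.
- clip (a point): Top of the orange clip (36 x 6) on the left end of the lid at its front corner, where the row of tabs begins; 2 above the lid's top
- tab1_top (a point): Centre of the flat top (20 long) of blue tab 1, counted from the clip; in the tower's frame x -81, y 105. It moves down with the tab: 9 above the lid when up, 3 when home. The tab is 18 wide, 58 long along the lid's edge, with 25 degree ramps down to the lid at both ends, so a shut fingertip can slide onto it
- tab1 (a joint): how far tab 1 is pressed down: 0 m = up, 0.006 m = fully home against its stop; starts within 0.0012. About 3 N of friction, no spring: it stays where it is left
- tab2_top (a point): Centre of the flat top (20 long) of blue tab 2, counted from the clip; in the tower's frame x -81, y 43. It moves down with the tab: 9 above the lid when up, 3 when home. The tab is 18 wide, 58 long along the lid's edge, with 25 degree ramps down to the lid at both ends, so a shut fingertip can slide onto it
- tab2 (a joint): how far tab 2 is pressed down: 0 m = up, 0.006 m = fully home against its stop; starts within 0.0012. About 3 N of friction, no spring: it stays where it is left
- tab3_top (a point): Centre of the flat top (20 long) of blue tab 3, counted from the clip; in the tower's frame x -81, y -19. It moves down with the tab: 9 above the lid when up, 3 when home. The tab is 18 wide, 58 long along the lid's edge, with 25 degree ramps down to the lid at both ends, so a shut fingertip can slide onto it
- tab3 (a joint): how far tab 3 is pressed down: 0 m = up, 0.006 m = fully home against its stop; starts within 0.0012. About 3 N of friction, no spring: it stays where it is left
- tab4_top (a point): Centre of the flat top (20 long) of blue tab 4, counted from the clip; in the tower's frame x -81, y -81. It moves down with the tab: 9 above the lid when up, 3 when home. The tab is 18 wide, 58 long along the lid's edge, with 25 degree ramps down to the lid at both ends, so a shut fingertip can slide onto it
- tab4 (a joint): how far tab 4 is pressed down: 0 m = up, 0.006 m = fully home against its stop; starts within 0.0012. About 3 N of friction, no spring: it stays where it is left
- tab5_top (a point): Centre of the flat top (20 long) of blue tab 5, counted from the clip; in the tower's frame x -30, y -126. It moves down with the tab: 9 above the lid when up, 3 when home. The tab is 18 wide, 58 long along the lid's edge, with 25 degree ramps down to the lid at both ends, so a shut fingertip can slide onto it
- tab5 (a joint): how far tab 5 is pressed down: 0 m = up, 0.006 m = fully home against its stop; starts within 0.0012. About 3 N of friction, no spring: it stays where it is left
- tab6_top (a point): Centre of the flat top (20 long) of blue tab 6, counted from the clip; in the tower's frame x 32, y -126. It moves down with the tab: 9 above the lid when up, 3 when home. The tab is 18 wide, 58 long along the lid's edge, with 25 degree ramps down to the lid at both ends, so a shut fingertip can slide onto it
- tab6 (a joint): how far tab 6 is pressed down: 0 m = up, 0.006 m = fully home against its stop; starts within 0.0012. About 3 N of friction, no spring: it stays where it is left
- green_a: green plastic tent peg (125 x 30 x 12) lying on the lid, towards its left half; leave alone. Origin: underside of its shaft
- ramekin: small glass ramekin (68 across, 38 high) standing on the lid, nearer its far right; leave alone. Origin: centre of its underside
- green_b: green plastic tent peg (125 x 30 x 12) lying on the sideboard to the right; leave alone. Origin: underside of its shaft
- green_c: green plastic tent peg (125 x 30 x 12) lying on the sideboard to the right; leave alone. Origin: underside of its shaft
- green_d: green plastic tent peg (125 x 30 x 12) lying on the sideboard to the right; leave alone. Origin: underside of its shaft
- steel_a: stainless tent peg (160 long, 8 thick, hooked end) lying on the sideboard to the right; leave alone. Origin: underside of its shaft
- steel_b: stainless tent peg (160 long, 8 thick, hooked end) lying on the sideboard to the right; leave alone. Origin: underside of its shaft
- mallet: red aluminium mallet, 270 long, head 40 thick, lying on the sideboard to the right; leave alone. Origin: under the middle of its handle

How it is judged:
By the outcome, as a careful person would: the job done as asked, in the order asked, and still so for the second after the job is handed in, with the robot touching nothing.
It also fails if it takes over 51 s, if anything falls off the work surface, if the arm or the gripper's body presses on something with over 40 N, if the wrist force passes 120 N, or if a joint passes its speed limit or range.

ROBOT

A 6-joint arm with a two-finger parallel gripper is mounted at the origin on the work surface. World frame = base frame: x ahead of the robot, y to its left, z up, the work surface at z = 0. Lengths are in mm, angles in rad, forces in N, time in s.
With the tool pointing down it reaches from about 350 to 1000 mm from the base axis. Payload 7.1 kg.
Tool frame: the origin (TCP) lies between the finger pads, 19 mm behind the fingertips; this is the grasp point; z points along the fingers, y is the line along which they close (so a half turn about z gives the same grasp; the last joint's range is limited). The gripper opens to 85 mm and grips with 20 to 120 N. Pads are 22 mm wide; open, the fingers measure 114 mm over their backs; the gripper's body (76 mm by 85 mm) begins 54 mm behind the grasp point. The pads swing forward as they close: fully open they stand 13 mm farther back than shut.
Start: joints at [-1.13, 0.423, 1.63, -0, 1.089, -0.019], TCP at [277.37, -560.063, 250.019] pointing down, gripper open.
Joint ranges: [-3, 3], [-0.9, 2.11], [0.09, 2.58], [-1.31, 4.45], [0.11, 2.69], [-2.54, 2.54]. Speed limits (rad/s): [2.39, 2.39, 3.01, 3.14, 3.14, 3.14].

INTERFACE

Orientations are given as a rotation vector (axis times angle).
In Python, from cell import * gives the robot as it stands.
- The arm moves only by the shell command python3 -m handwheel 'ROWS' [FORCE]. ROWS is text: rows parted by semicolons, each of 7 numbers parted by spaces: the turn, a rotation vector about the world's x, y, z as a fraction of full scale, then the shift along the world's x, y, z as a fraction of full scale, then the finger opening in mm, from 0 to 85.4. A call has 1 to 20 rows; each row shifts and turns the commanded pose from where the row before left it; what a row does not reach is not made up. Full scale, the value 1, is 150 mm for a shift and 2 pi rad for a turn. A row lasts 1/12 s, in which the tool goes at most 41.7 mm and 7.16 degrees, less where a joint would pass 70% of its speed; a pose out of reach is approached as far as the arm can. A call with a number of a shift or a turn outside -1 to 1 is refused whole. A call with a gripper value outside its range is refused whole. The fingers move at their own pace and stop on an object; FORCE is the grip in N (left out, the last holds). Time passes only in rows, so rows that do not move let the fingers close. It gives the time, the measured TCP pose, the force, the opening and the grip force at its end, in the units of the state.
- observe(): the state, without advancing time (a new reading comes with each control period).
- get_image(name): name is "scene" or "side" or "wrist"; returns (picture, depth): 420x560x3 uint8, red, green, blue; 420x560 float32, mm along the optical axis (not along the pixel's ray), 0 where there is no reading.
- camera_params(name): a dict with "fx", "fy", "cx", "cy" (pixels), "R" (3x3) and "t" (3): a world point X has camera coordinates R X + t; the wrist camera has in their place "mount" (4x4, takes a point from camera to tool coordinates, whose origin is the TCP and whose axes are the flange's). Camera axes: x right, y down, z forward; pixel columns grow to the right and rows downward; lengths in mm; the calibration is good to about 2 mm. A picture is of the moment at which its call begins: read the wrist's pose just before it. camera_params takes no time and is no camera call.
- close_job(): hands the job in; it is judged then, once.
The state is a dict: "clock": time; "joint_pos": joint angles; "qd": joint speeds; "joint_torque": joint torques, N m; "tcp_pos": TCP position; "tool_rot": TCP orientation; "contact_force": force on the tool from outside, world axes, zero at the start; "ft_torque": the same for the moment, N m; "finger_gap": finger opening in mm; "gripper_force": force on a finger pad.
Only numpy, scipy, OpenCV 4.12 (cv2) and the standard library are available. Lean on these libraries where they do the work, as an engineer would, in place of code of your own. Each camera call takes 0.05 s, during which the arm holds its last target. There are 200 camera calls.

## Working session

There is one attempt and no reset: what is moved stays moved. The work goes in short steps, Python scripts to look and compute and a shell command to move; the robot and the scene stay as the last step left them, time stands still between calls to the robot, and variables do not carry over. Pictures are saved under pics/ and viewed, at most 10 in all, crops included, and the job is handed in when it is done.

```bash
mkdir -p pics; ls; python3 - <<'E'
from cell import *
import cv2,numpy as np
s=observe();print(s)
for n in("scene","side"):
    im,d=get_image(n);cv2.imwrite(f"pics/{n}1.png",im[:,:,::-1]);np.savez(f"{n}1.npz",im=im,d=d)
    print(n,camera_params(n))
print(camera_params("wrist"))
E
```

```text
pics
{'clock': 0.0, 'joint_pos': array([-1.13003118e+00,  4.23835626e-01,  1.63071357e+00, -1.79133481e-05,
        1.08859955e+00, -1.89895182e-02]), 'qd': array([ 4.37701169e-04, -6.61559064e-04, -6.31933261e-06, -2.93487745e-04,
        3.73273842e-04, -4.23050781e-05]), 'joint_torque': array([ 1.54054469e-03, -5.57379055e+01, -2.81740415e+01,  1.59992728e-04,
        7.37082300e-03,  2.57120797e-05]), 'tcp_pos': array([ 277.12858422, -559.60841555,  249.23966762]), 'tool_rot': array([-3.05746966e+00, -7.15504033e-01,  5.35767812e-04]), 'contact_force': array([ 0.21783383, -0.33850262,  0.22294856]), 'ft_torque': array([-0.04216587, -0.02280597, -0.04710073]), 'gripper_force': 0.0, 'finger_gap': 85.36134825801352}
scene {'fx': 481.89353403066985, 'fy': 481.89353403066985, 'cx': 288.62000534209375, 'cy': 206.40994119636153, 'R': array([[-0.66347994,  0.74810233, -0.01171635],
       [ 0.60998678,  0.53178688, -0.58746817],
       [-0.4332557 , -0.39692016, -0.80916246]]), 't': array([ 391.130419  , -222.81441596, 1606.37310156])}
side {'fx': 395.47027225021077, 'fy': 395.47027225021077, 'cx': 283.0829213876678, 'cy': 211.76421544513323, 'R': array([[-0.72310934, -0.69071386,  0.00522025],
       [-0.45993384,  0.47583942, -0.74969174],
       [ 0.51533847, -0.54451007, -0.66176661]]), 't': array([372.65930973, 357.24554989, 664.89610672])}
{'fx': 359.6057252298549, 'fy': 359.6057252298549, 'cx': 280.7730782109641, 'cy': 206.70277259718486, 'mount': array([[ 2.08112880e-04, -9.58046959e-01, -2.86611202e-01,
         7.32732481e+01],
       [ 9.99999486e-01, -8.50482632e-05,  1.01040364e-03,
         7.45294607e-01],
       [-9.92389924e-04, -2.86611265e-01,  9.58046449e-01,
        -1.23356403e+02],
       [ 0.00000000e+00,  0.00000000e+00,  0.00000000e+00,
         1.00000000e+00]])}
```

View pics/scene1.png

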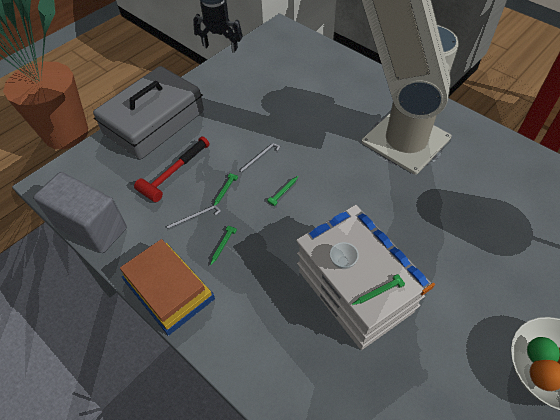

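View pics/side1.png

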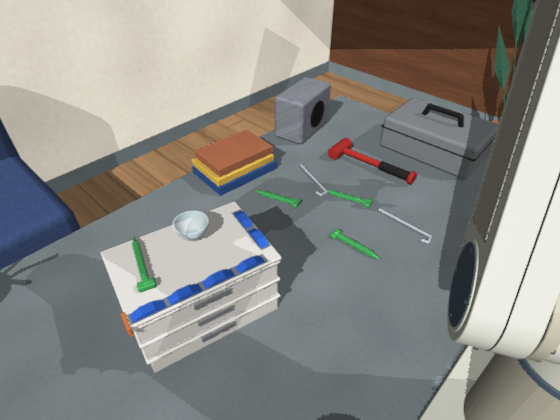

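The pictures show the tower in scene at about (365,275), with its blue tabs running from the orange clip (430,287) to the corner (362,212) and on to (318,232). In side the tabs run from the clip (128,322) to (262,262) and then to (240,215). The green peg lies near tab 1.

```bash
cat > h.py <<'E'
import cv2,numpy as np
from cell import *
T=np.array([[-81,105],[-81,43],[-81,-19],[-81,-81],[-30,-126],[32,-126]],float)
def ray(P,uv):
    uv=np.atleast_2d(uv);d=np.c_[(uv[:,0]-P['cx'])/P['fx'],(uv[:,1]-P['cy'])/P['fy'],np.ones(len(uv))]
    R=np.array(P['R']);return -R.T@P['t'], d@R
def onplane(P,uv,z):
    c,d=ray(P,uv);return c+d*((z-c[2])/d[:,2])[:,None]
def blobs(im,lo,hi,amin,roi=None):
    h=cv2.cvtColor(im,cv2.COLOR_RGB2HSV);m=cv2.inRange(h,lo,hi)
    if roi: k=np.zeros_like(m);k[roi[1]:roi[3],roi[0]:roi[2]]=1;m*=k
    n,l,s,c=cv2.connectedComponentsWithStats(m)
    return [(s[i,4],c[i],l==i) for i in range(1,n) if s[i,4]>=amin]
def rigid(A,B):
    a,b=A.mean(0),B.mean(0);U,_,V=np.linalg.svd((A-a).T@(B-b));D=np.diag([1,np.linalg.det(V.T@U.T)])
    R=V.T@D@U.T;return R,b-R@a
E
python3 - <<'E'
from h import *
for n,roi in(("scene",(290,200,450,310)),("side",(100,200,290,340))):
    f=np.load(n+"1.npz");P=camera_params(n)
    for nm,lo,hi in(("blue",(105,120,40),(125,255,255)),("orange",(5,150,100),(18,255,255))):
        print(n,nm)
        for a,c,m in blobs(f['im'],lo,hi,15,roi):
            print(a,c.round(1),onplane(P,c,170)[0].round(1),"depth z",end=' ')
            v,u=np.nonzero(m);dd=f['d'][v,u];cc,r=ray(P,np.c_[u,v]);w=(cc+r*dd[:,None])[dd>0];print(np.median(w,0).round(1),w[:,2].min().round(),w[:,2].max().round())
    P_=P
    lid=(345,285) if n=="scene" else (200,260)
    cc,r=ray(P,[lid]);print("lid",cc+r*f['d'][lid[1],lid[0]])
    fl=(260,330) if n=="scene" else (60,350)
    cc,r=ray(P,[fl]);print("floor",cc+r*f['d'][fl[1],fl[0]])
E
```

```text
scene blue
142 [338.6 218.2] [498.6  90.7 170. ] depth z [500.7  91.1 171.5] -3.0 179.0
140 [366.6 221. ] [459.1 149.  170. ] depth z [459.9 149.7 170.8] -1.0 178.0
151 [319.1 229.8] [558.   75.9 170. ] depth z [560.3  76.4 171.4] 4.0 180.0
160 [382.8 238.3] [474.6 209.2 170. ] depth z [476.1 209.9 172. ] 3.0 178.0
177 [400.  256.2] [489.3 269.1 170. ] depth z [490.8 269.3 171.9] -3.0 178.0
189 [418.  275.3] [504.5 329.1 170. ] depth z [505.6 329.1 172.3] -1.0 178.0
scene orange
55 [428.2 288. ] [516.8 364.2 170. ] depth z [513.2 363.5 166.3] 1.0 171.0
lid [[634.62880978 216.26653913 167.22652702]]
floor [[800.12594232  89.340788    -3.20848469]]
side blue
180 [243.4 219. ] [550.5  79.6 170. ] depth z [549.1  80.5 170.9] 163.0 175.0
212 [258.5 237.4] [491.1  94.4 170. ] depth z [489.7  94.7 171. ] 164.0 175.0
251 [249.  263.5] [455.9 151.5 170. ] depth z [455.6 152.4 170.5] 164.0 175.0
307 [217.4 277.8] [471.1 211.2 170. ] depth z [470.4 211.6 171. ] 164.0 176.0
342 [183.6 293.2] [486.1 270.7 170. ] depth z [485.3 271.6 171. ] 164.0 176.0
384 [147.2 309.8] [501.  330.1 170. ] depth z [499.9 330.3 171. ] 163.0 176.0
side orange
85 [126.6 324.3] [500.8 366.4 170. ] depth z [504.6 365.7 166. ] -4.0 170.0
lid [[529.1403923  204.80399558 165.28869986]]
floor [[6.71847503e+02 4.58170294e+02 4.56980888e-02]]
```

```bash
python3 - <<'E'
from h import *
S=np.array([[504.5,329.1],[489.3,269.1],[474.6,209.2],[459.1,149],[498.6,90.7],[558,75.9]])
D=np.array([[501,330.1],[486.1,270.7],[471.1,211.2],[455.9,151.5],[491.1,94.4],[550.5,79.6]])
for B in(S,D,(S+D)/2):
    R,t=rigid(T,B);print(np.degrees(np.arctan2(R[1,0],R[0,0])).round(2),t.round(1),(T@R.T+t-B).round(1).tolist())
np.savez("tower.npz",R=R,t=t)
w=lambda p:(R@np.array(p)+t).round(1)
for n,p in dict(clip=(-81,141),t1=T[0],t4=T[3],c=(-81,-122),c2=(-76,-126),t6=T[5],end=(68,-126)).items():print(n,w(p))
for n,roi in(("scene",(340,265,415,310)),("side",(120,230,165,295))):
    f=np.load(n+"1.npz");P=camera_params(n)
    for a,c,m in blobs(f['im'],(45,80,40),(80,255,255),30,roi):
        v,u=np.nonzero(m);q=onplane(P,np.c_[u,v],175)[:,:2];q=(q-t)@R;print(n,"peg",a,q.min(0).round(),q.max(0).round(),q[q[:,0].argmin()].round())
E
```

```text
-14.12 [557.7 207.1] [[0.2, -0.5], [0.3, -0.6], [-0.1, -0.8], [0.3, -0.7], [-0.7, 1.5], [-0.0, 1.2]]
-14.9 [553.2 208.6] [[0.9, 0.8], [-0.1, 0.3], [-1.0, -0.1], [-1.8, -0.3], [0.7, 0.2], [1.2, -1.0]]
-14.51 [555.5 207.8] [[0.6, 0.2], [0.1, -0.1], [-0.6, -0.5], [-0.8, -0.5], [0.0, 0.8], [0.6, 0.1]]
clip [512.4 364.6]
t1 [503.3 329.8]
t4 [456.7 149.7]
c [446.5 110. ]
c2 [450.3 104.9]
t6 [554.9  77.9]
end [589.7  68.8]
scene peg 341 [-41.  73.] [ 93. 105.] [-41.  77.]
side peg 455 [-49.  74.] [ 86. 106.] [-49.  81.]
```

```bash
python3 -m handwheel '0 0 0 0 0.1 0.05 0;0 0 0.0136 0.06 0.2 0.05 0;0 0 0.0136 0.06 0.24 0 0;0 0 0.0136 0.06 0.24 0 0;0 0 0.0136 0.06 0.24 0 0;0 0 0.0136 0.06 0.24 0 0;0 0 0.0136 0.06 0.24 0 0;0 0 0.0136 0.06 0.24 0 0;0 0 0.0136 0.06 0.24 0 0;0 0 0.0136 0.06 0.24 0 0;0 0 0.0136 0.06 0.24 0 0;0 0 0 0.06 0.24 0 0;0 0 0 0.06 0.24 0 0;0 0 0 0.06 0.24 0 0;0 0 0 0.06 0.24 0 0;0 0 0 0.06 0.24 0 0;0 0 0 0.06 0.24 0 0;0 0 0 0.06 0.2 0 0;0 0 0 0 0.1 0 0;0 0 0 0 0 0 0' 20
```

```text
clock: 1.77
tcp_pos: [430.5, 72.5, 264.8]
tool_rot: [-2.483, -1.923, -0.0]
contact_force: [0.1, -0.5, 0.1]
finger_gap: 0.3
gripper_force: 0.0
```

```bash
cat > w.py <<'E'
from h import *
from scipy.spatial.transform import Rotation as Ro
import sys
s=observe();im,d=get_image("wrist");cv2.imwrite(f"pics/{sys.argv[1]}.png",im[:,:,::-1])
P=camera_params("wrist");M=P['mount'];Rt=Ro.from_rotvec(s['tool_rot']).as_matrix()
Rc=Rt@M[:3,:3];c=Rt@M[:3,3]+s['tcp_pos'];P['R']=Rc.T;P['t']=-Rc.T@c
f=np.load("tower.npz")
for nm,lo,hi in(("blue",(105,120,40),(125,255,255)),("orange",(5,150,100),(18,255,255)),("green",(45,80,40),(80,255,255))):
    for a,c,m in blobs(im,lo,hi,80):
        v,u=np.nonzero(m);q=onplane(P,np.c_[u,v],170)[:,:2];r=cv2.minAreaRect(q.astype(np.float32))
        print(nm,a,c.round(),"rect centre",np.round(r[0],1),np.round(r[1],1),round(r[2],1),"tower",((np.array(r[0])-f['t'])@f['R']).round(1),"depthz",end=' ')
        dd=d[v,u];cc,rr=ray(P,np.c_[u,v]);z=(cc+rr*dd[:,None])[dd>0,2];print(np.percentile(z,[5,50,95]).round(1) if len(z) else None)
E
python3 w.py w1
```

```text
blue 811 [294.  12.] rect centre [467.8 184.7] [11.8 17.5] 75.5 tower [-79.1 -44.4] depthz [164.6 167.3 170.1]
blue 2943 [294.  86.] rect centre [458.3 146.4] [50.9 18.5] 75.5 tower [-78.6 -83.8] depthz [165.1 170.9 173.2]
blue 2670 [375. 164.] rect centre [495.3  90.9] [19.1 53.1] 75.5 tower [ -28.9 -128.3] depthz [165.2 171.2 173.7]
blue 2638 [474. 164.] rect centre [554.1  76.2] [19.1 53.2] 76.0 tower [  31.6 -127.8] depthz [165.4 171.4 173.7]
green 1312 [521. 311.] rect centre [578.2 -35.6] [54.1 21.6] 17.8 tower [  83. -230.] depthz [ 2.  10.8 12.6]
green 84 [282. 360.] rect centre [404.2 -32.9] [7.1 9.2] 83.1 tower [ -86.1 -271. ] depthz [  4.6   8.7 291.9]
```

View pics/w1.png

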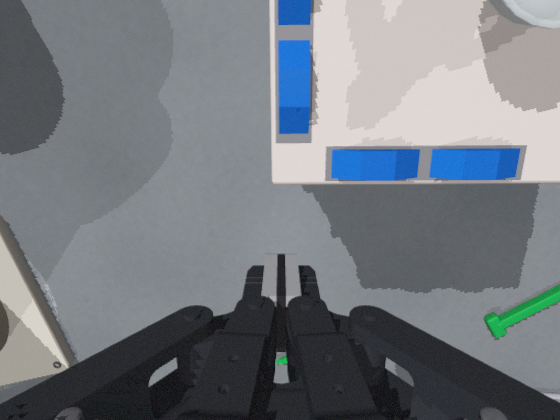

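The wrist view shows the front edge (294,86) and right edge (375–474,164), confirming the yaw and within 2 mm of my fit. Next I move above the clip.

```bash
python3 -m handwheel '0 0 0 0.055 0.194 0 0;0 0 0 0.055 0.194 0 0;0 0 0 0.055 0.194 0 0;0 0 0 0.055 0.194 0 0;0 0 0 0.055 0.194 0 0;0 0 0 0.055 0.194 0 0;0 0 0 0.055 0.194 -0.05 0;0 0 0 0.055 0.194 -0.1 0;0 0 0 0.055 0.194 -0.1 0;0 0 0 0.055 0.194 -0.08 0;0 0 0 0 0 0 0;0 0 0 0 0 0 0'; python3 w.py w2
```

```text
clock: 2.82
tcp_pos: [512.9, 360.2, 214.0]
tool_rot: [2.487, 1.92, -0.004]
contact_force: [-0.1, -0.7, -0.5]
finger_gap: 0.2
gripper_force: 0.0
blue 397 [281. 371.] rect centre [495.  288.5] [19.1  9.1] 75.4 tower [-78.7  63. ] depthz [165.3 168.8 268.9]
orange 1490 [278. 237.] rect centre [513.7 366.7] [11.8 34.7] 75.4 tower [-80.3 143.4] depthz [150.4 165.1 167.2]
green 3502 [496. 343.] rect centre [607.3 277.9] [18.2 90.5] 69.0 tower [32.6 80.8] depthz [167.9 175.9 177.4]
```

```bash
python3 -m handwheel '0 0 0 0.003 0.02 -0.06 0;0 0 0 0 0 -0.06 0;0 0 0 0 0 -0.04 0;0 0 0 0 0 0 0;0 0 0 0 0 0 0'; for i in 1; do python3 -m handwheel '0 0 0 0 0 -0.007 0;0 0 0 0 0 0 0'; done
```

```text
clock: 3.28
tcp_pos: [513.1, 363.2, 191.0]
tool_rot: [-2.488, -1.918, 0.002]
contact_force: [-0.1, 0.1, 0.6]
finger_gap: -0.2
gripper_force: 0.0
clock: 3.45
tcp_pos: [513.5, 363.9, 190.7]
tool_rot: [2.487, 1.919, 0.001]
contact_force: [-1.3, -0.4, 0.6]
finger_gap: -0.0
gripper_force: 0.0
```

```bash
python3 -m handwheel '0 0 0 0 0 -0.007 0;0 0 0 0 0 0 0'; python3 -m handwheel '0 0 0 0 0 -0.007 0;0 0 0 0 0 0 0'
```

```text
clock: 3.62
tcp_pos: [513.3, 364.0, 189.5]
tool_rot: [-2.487, -1.919, -0.0]
contact_force: [-1.2, 0.5, 0.1]
finger_gap: -0.2
gripper_force: 0.0
clock: 3.78
tcp_pos: [513.3, 363.9, 188.3]
tool_rot: [-2.487, -1.919, 0.0]
contact_force: [0.1, -0.1, 0.3]
finger_gap: 0.2
gripper_force: 0.0
```

```bash
python3 -m handwheel '0 0 0 0 0 -0.007 0;0 0 0 0 0 0 0'; python3 -m handwheel '0 0 0 0 0 -0.005 0;0 0 0 0 0 0 0'; python3 -m handwheel '0 0 0 0 0 -0.004 0;0 0 0 0 0 0 0'
```

```text
clock: 3.95
tcp_pos: [513.2, 363.9, 187.2]
tool_rot: [-2.487, -1.919, 0.0]
contact_force: [-0.8, -0.1, -0.7]
finger_gap: -0.1
gripper_force: 0.0
clock: 4.12
tcp_pos: [513.2, 363.9, 186.4]
tool_rot: [-2.487, -1.919, 0.0]
contact_force: [0.1, -0.4, 0.2]
finger_gap: 0.0
gripper_force: 0.0
clock: 4.28
tcp_pos: [513.3, 363.9, 185.9]
tool_rot: [2.487, 1.919, -0.0]
contact_force: [-0.1, -1.0, -0.4]
finger_gap: -0.4
gripper_force: 0.0
```

```bash
python3 -m handwheel '0 0 0 0 0 -0.004 0;0 0 0 0 0 0 0'; python3 -m handwheel '0 0 0 0 0 -0.004 0;0 0 0 0 0 0 0'
```

```text
clock: 4.45
tcp_pos: [513.3, 363.9, 185.8]
tool_rot: [2.487, 1.919, 0.0]
contact_force: [-0.9, -1.3, 2.7]
finger_gap: -0.2
gripper_force: 1.8
clock: 4.62
tcp_pos: [513.3, 364.0, 185.7]
tool_rot: [2.487, 1.919, 0.0]
contact_force: [-3.5, -1.3, 8.0]
finger_gap: 0.0
gripper_force: 4.0
```

```bash
python3 -m handwheel '0 0 0 -0.0084 -0.0323 0.004 0;0 0 0 -0.0084 -0.0323 0 0;0 0 0 -0.0084 -0.0323 0 0;0 0 0 -0.0084 -0.0323 0 0'; python3 -m handwheel '0 0 0 -0.0084 -0.0323 0 0;0 0 0 -0.0084 -0.0323 0 0;0 0 0 -0.0084 -0.0323 0 0;0 0 0 0 0 0 0'
```

```text
clock: 4.95
tcp_pos: [509.1, 345.3, 186.1]
tool_rot: [-2.487, -1.918, -0.006]
contact_force: [1.2, 8.4, 4.9]
finger_gap: -0.0
gripper_force: 5.5
clock: 5.28
tcp_pos: [505.5, 330.2, 186.7]
tool_rot: [2.488, 1.918, 0.006]
contact_force: [1.5, 2.0, 8.6]
finger_gap: -0.2
gripper_force: 4.0
```

```bash
python3 -m handwheel '0 0 0 -0.0084 -0.0323 0 0;0 0 0 -0.0084 -0.0323 0 0;0 0 0 -0.0084 -0.0323 0 0;0 0 0 -0.0084 -0.0323 0 0;0 0 0 -0.0084 -0.0323 0 0;0 0 0 -0.0084 -0.0323 0 0;0 0 0 -0.0084 -0.0323 0 0;0 0 0 -0.0084 -0.0323 0 0'; python3 -m handwheel '0 0 0 -0.0084 -0.0323 0 0;0 0 0 -0.0084 -0.0323 0 0;0 0 0 -0.0084 -0.0323 0 0;0 0 0 -0.0084 -0.0323 0 0;0 0 0 -0.0050 -0.0194 0 0;0 0 0 0 0 0 0'; python3 w.py w3
```

```text
clock: 5.95
tcp_pos: [494.8, 291.5, 185.7]
tool_rot: [-2.487, -1.918, -0.003]
contact_force: [1.5, 5.0, 2.7]
finger_gap: -0.0
gripper_force: 2.4
clock: 6.45
tcp_pos: [489.8, 269.3, 186.7]
tool_rot: [2.487, 1.918, 0.006]
contact_force: [0.6, 2.5, 8.3]
finger_gap: 0.5
gripper_force: 4.6
blue 3687 [275. 132.] rect centre [503.8 327.4] [29.9 17.6] 75.8 tower [-80.  102.8] depthz [164.9 167.1 168.3]
blue 585 [275. 250.] rect centre [491.6 279.1] [10.2 17.9] 77.3 tower [-79.7  52.9] depthz [164.6 166.1 167.9]
blue 432 [281. 369.] rect centre [478.5 222.4] [17.5  7.6] 75.1 tower [-78.1  -5.2] depthz [167.4 170.8 217.1]
orange 1799 [273.  35.] rect centre [512.  360.4] [ 7.5 34.6] 76.0 tower [-80.3 136.8] depthz [164.7 166.3 167.4]
green 7935 [451. 175.] rect centre [574.6 291. ] [30.7 76.9] 69.1 tower [-2.3 85.3] depthz [173.  176.2 177.3]
```

```bash
python3 -m handwheel '0 0 0 -0.0084 -0.0323 0 0;0 0 0 -0.0084 -0.0323 0 0;0 0 0 -0.0084 -0.0323 0 0;0 0 0 -0.0084 -0.0323 0 0;0 0 0 -0.0084 -0.0323 0 0;0 0 0 -0.0084 -0.0323 0 0;0 0 0 -0.0084 -0.0323 0 0;0 0 0 -0.0084 -0.0323 0 0;0 0 0 -0.0084 -0.0323 0 0;0 0 0 -0.0084 -0.0323 0 0;0 0 0 -0.0084 -0.0323 0 0;0 0 0 -0.0084 -0.0323 0 0;0 0 0 -0.0034 -0.0129 0 0;0 0 0 0 0 0 0'
```

```text
clock: 7.67
tcp_pos: [474.4, 209.2, 186.7]
tool_rot: [2.487, 1.918, 0.006]
contact_force: [1.4, 4.0, 10.5]
finger_gap: -0.0
gripper_force: 5.0
```

```bash
python3 -m handwheel '0 0 0 -0.0084 -0.0323 0 0;0 0 0 -0.0084 -0.0323 0 0;0 0 0 -0.0084 -0.0323 0 0;0 0 0 -0.0084 -0.0323 0 0;0 0 0 -0.0084 -0.0323 0 0;0 0 0 -0.0084 -0.0323 0 0;0 0 0 -0.0084 -0.0323 0 0;0 0 0 -0.0084 -0.0323 0 0;0 0 0 -0.0084 -0.0323 0 0;0 0 0 -0.0084 -0.0323 0 0;0 0 0 -0.0084 -0.0323 0 0;0 0 0 -0.0084 -0.0323 0 0;0 0 0 -0.0034 -0.0129 0 0;0 0 0 0 0 0 0'; python3 w.py w4
```

```text
clock: 8.83
tcp_pos: [458.9, 149.1, 186.7]
tool_rot: [2.487, 1.918, 0.007]
contact_force: [0.7, 2.9, 10.6]
finger_gap: 0.2
gripper_force: 5.3
blue 277 [273.   2.] rect centre [484.3 250.8] [ 1.6 17.1] 75.3 tower [-79.6  23.7] depthz [164.  165.1 166.2]
blue 3660 [277. 133.] rect centre [473.4 206.6] [30.2 17.8] 76.1 tower [-79.1 -21.7] depthz [165.  167.2 168.3]
blue 533 [277. 251.] rect centre [461.2 158. ] [10.1 17.5] 75.2 tower [-78.8 -71.8] depthz [164.5 166.  168.1]
blue 3186 [519. 359.] rect centre [551.8  77. ] [24.7 49.5] 75.1 tower [  29.2 -127.6] depthz [165.9 172.  173.9]
blue 361 [399. 371.] rect centre [501.1  85.8] [ 5.6 21.1] 37.3 tower [ -22.1 -131.8] depthz [172.3 173.1 233.4]
```

```bash
python3 -m handwheel '0 0 0 -0.0084 -0.0323 0 0;0 0 0 -0.0084 -0.0323 0 0;0 0 0 -0.0084 -0.0323 0 0;0 0 0 -0.0084 -0.0323 0 0;0 0 0 -0.0084 -0.0323 -0.004 0;0 0 0 -0.0084 -0.0323 -0.004 0;0 0 0 -0.0084 -0.0323 0 0;0 0 0 0.0062 -0.0292 0 0;0 0 0 0.0191 -0.0325 0 0;0 0 0 0.0289 -0.0212 0.004 0'; python3 -c "
from h import *
f=np.load('tower.npz');print((observe()['tcp_pos'][:2]-f['t'])@f['R'])"
```

```text
clock: 9.72
tcp_pos: [456.3, 101.6, 184.4]
tool_rot: [-2.487, -1.919, 0.002]
contact_force: [0.4, -0.7, 0.8]
finger_gap: 0.3
gripper_force: 0.0
[ -69.42637505 -127.67847124]
```

```bash
python3 -m handwheel '0 0 0 0.0323 -0.0084 0.004 0;0 0 0 0.0323 -0.0084 0 0;0 0 0 0.0323 -0.0084 0 0;0 0 0 0.0323 -0.0084 0 0;0 0 0 0.0323 -0.0084 0 0;0 0 0 0.0323 -0.0084 0 0;0 0 0 0.0323 -0.0084 0 0;0 0 0 0.0323 -0.0084 0 0;0 0 0 0 0 0 0'; python3 -c "
from h import *
f=np.load('tower.npz');print((observe()['tcp_pos'][:2]-f['t'])@f['R'])"
```

```text
clock: 10.47
tcp_pos: [490.8, 91.5, 184.7]
tool_rot: [-2.482, -1.916, 0.017]
contact_force: [-18.7, -3.5, 19.2]
finger_gap: 0.1
gripper_force: 12.1
[ -33.41481031 -128.87257259]
```

```bash
python3 w.py w5; python3 - <<'E'
from h import *
for n,b in(("side",(80,190,310,370)),):
    im,d=get_image(n);cv2.imwrite("pics/side2.png",cv2.resize(im[b[1]:b[3],b[0]:b[2],::-1],None,fx=3,fy=3));P=camera_params(n)
    for a,c,m in blobs(im,(105,120,40),(125,255,255),15,(100,200,290,340)):print(a,c.round(1),onplane(P,c,170)[0].round(1))
E
```

```text
blue 3167 [168.  30.] rect centre [477.7 193.6] [20.1 18.2] 79.4 tower [-71.7 -33.3] depthz [165.  167.1 168.4]
blue 3426 [191. 181.] rect centre [467.8 139.9] [30.2 18.2] 79.5 tower [-67.8 -87.8] depthz [165.  167.1 168.3]
blue 5642 [466. 268.] rect centre [567.   74.9] [22.4 52.5] 79.6 tower [  44.5 -125.8] depthz [165.4 170.9 173.6]
blue 1833 [334. 273.] rect centre [511.   87.1] [18.9 24.7] 78.9 tower [ -12.8 -128.1] depthz [165.  167.2 168.4]
green 822 [539. 372.] rect centre [594.5  13.9] [23.2 10.9] 18.7 tower [  86.4 -178. ] depthz [ 1.6  9.7 12.7]
184 [239.6 215.5] [563.9  77.8 170. ]
17 [250.6 231.9] [512.9  94.7 170. ]
127 [249.5 259.1] [462.9 143.8 170. ]
142 [219.4 274.7] [473.9 204.4 170. ]
162 [187.1 291.4] [484.9 264.4 170. ]
186 [151.5 309.7] [496.2 325.2 170. ]
```

View pics/side2.png

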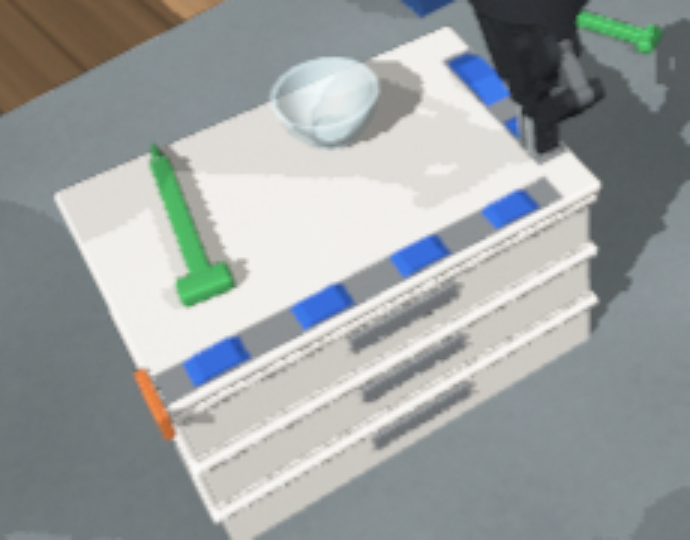

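View pics/w5.png

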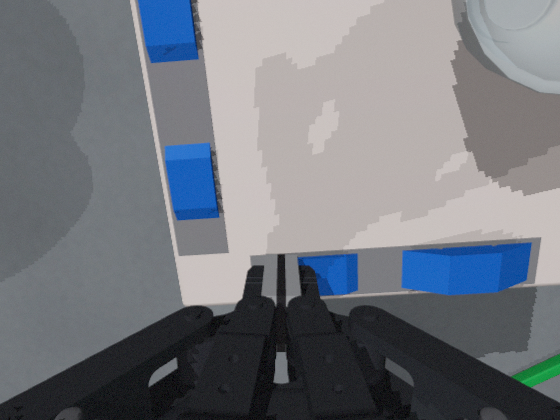

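Tab 5 has been pressed down, but the finger is jammed low against its ramp. The load was strong enough to shift the tower about 12 mm and turn it about 5°. I'll ease upward without moving sideways, so the finger climbs onto the flat top.

```bash
python3 -m handwheel '0 0 0 -0.006 0.001 0.003 0;0 0 0 -0.006 0.001 0.003 0;0 0 0 0 0 0 0'; python3 -m handwheel '0 0 0 0 0 0.004 0;0 0 0 0 0 0.004 0;0 0 0 0 0 0 0'
```

```text
clock: 10.82
tcp_pos: [492.0, 92.5, 185.9]
tool_rot: [-2.485, -1.918, 0.006]
contact_force: [-7.0, -1.6, 4.8]
finger_gap: -0.0
gripper_force: 3.8
clock: 11.07
tcp_pos: [494.5, 92.8, 187.6]
tool_rot: [2.486, 1.919, 0.002]
contact_force: [-0.1, 0.8, 0.7]
finger_gap: -0.2
gripper_force: 0.0
```

```bash
sed -i 's/,170)\[:,:2\]/,float(sys.argv[2]))[:,:2]/' w.py; python3 w.py w6 167.5; python3 w.py w6b 171 | grep blue
```

```text
blue 3478 [161.  33.] rect centre [477.4 195.7] [23.4 18.5] 79.5 tower [-72.5 -31.3] depthz [165.1 167.1 168.4]
blue 3284 [185. 185.] rect centre [467.1 139.5] [30.8 18.6] 79.5 tower [-68.5 -88.3] depthz [164.9 167.1 168.3]
blue 5318 [453. 269.] rect centre [568.1  73.3] [22.8 53.5] 79.5 tower [  45.9 -127. ] depthz [165.3 171.  173.7]
blue 1414 [329. 273.] rect centre [512.9  85.2] [19.3 21.8] 79.4 tower [ -10.5 -129.3] depthz [165.1 167.2 168.4]
green 915 [537. 368.] rect centre [601.4  10.9] [26.9 11.2] 18.7 tower [  93.8 -179.2] depthz [ 1.8  9.9 12.6]
blue 3480 [161.  33.] rect centre [478.3 194.9] [22.8 18.1] 79.5 tower [-71.5 -31.9] depthz [165.1 167.2 168.4]
blue 3286 [185. 185.] rect centre [468.1 140. ] [30.  18.1] 79.4 tower [-67.5 -87.5] depthz [164.9 167.1 168.3]
blue 5319 [453. 269.] rect centre [566.8  75.5] [22.2 52.2] 79.5 tower [  44.1 -125.3] depthz [165.3 171.  173.6]
blue 1414 [329. 273.] rect centre [512.9  87.1] [18.8 21.3] 79.2 tower [ -11.  -127.5] depthz [165.1 167.2 168.4]
```

```bash
python3 -m handwheel '0 0 0 0.0233 -0.0113 0 0;0 0 0 0.0233 -0.0113 0 0;0 0 0 0.0233 -0.0113 -0.003 0;0 0 0 0.0233 -0.0113 -0.004 0;0 0 0 0 0 -0.003 0;0 0 0 0 0 0 0'
```

```text
clock: 11.67
tcp_pos: [507.9, 85.9, 186.7]
tool_rot: [-2.487, -1.918, 0.0]
contact_force: [-4.4, 0.8, 9.0]
finger_gap: 0.0
gripper_force: 4.9
```

```bash
python3 -m handwheel '0 0 0 0.0262 -0.0049 0.003 0;0 0 0 0.0262 -0.0049 0.003 0;0 0 0 0.0262 -0.0049 0.003 0;0 0 0 0.0262 -0.0049 0.004 0;0 0 0 0.0262 -0.0049 0.004 0;0 0 0 0.0262 -0.0049 0 0;0 0 0 0.0262 -0.0049 0 0;0 0 0 0.02 -0.0037 0 0'; python3 -m handwheel '0 0 0 0.013 -0.0025 0 0;0 0 0 0.013 -0.0025 0 0'
```

```text
clock: 12.33
tcp_pos: [538.7, 80.1, 188.4]
tool_rot: [2.487, 1.919, 0.0]
contact_force: [-0.0, 0.1, 0.7]
finger_gap: 0.0
gripper_force: 0.0
clock: 12.5
tcp_pos: [542.2, 79.4, 188.4]
tool_rot: [-2.487, -1.919, 0.0]
contact_force: [-0.4, -0.3, -0.0]
finger_gap: 0.1
gripper_force: 0.0
```

```bash
python3 -m handwheel '0 0 0 0.013 -0.0025 0 0;0 0 0 0.013 -0.0025 0 0'; python3 -m handwheel '0 0 0 0.013 -0.0025 0 0;0 0 0 0.013 -0.0025 0 0'; python3 -m handwheel '0 0 0 0.013 -0.0025 0 0;0 0 0 0.013 -0.0025 0 0'
```

```text
clock: 12.67
tcp_pos: [545.6, 78.7, 188.4]
tool_rot: [-2.487, -1.919, 0.001]
contact_force: [-4.9, 1.3, 2.3]
finger_gap: -0.3
gripper_force: 2.3
clock: 12.83
tcp_pos: [549.0, 78.0, 188.4]
tool_rot: [-2.486, -1.918, 0.003]
contact_force: [-4.6, 0.6, 3.3]
finger_gap: -0.2
gripper_force: 2.3
clock: 13.0
tcp_pos: [553.7, 77.2, 188.5]
tool_rot: [-2.487, -1.919, 0.0]
contact_force: [-2.4, 0.9, 2.3]
finger_gap: 0.2
gripper_force: 1.2
```

```bash
python3 -m handwheel '0 0 0 0.02 -0.0037 0 0;0 0 0 0.02 -0.0037 0 0;0 0 0 0.02 -0.0037 0 0;0 0 0 0.02 -0.0037 0 0;0 0 0 0.02 -0.0037 -0.003 0'; python3 -m handwheel '0 0 0 0 0 -0.005 0;0 0 0 0 0 -0.005 0;0 0 0 0 0 -0.005 0;0 0 0 0 0 0 0'
```

```text
clock: 13.42
tcp_pos: [569.1, 74.4, 188.2]
tool_rot: [-2.487, -1.919, -0.0]
contact_force: [-1.6, 0.9, 2.5]
finger_gap: 0.0
gripper_force: 1.5
clock: 13.75
tcp_pos: [569.6, 74.3, 186.7]
tool_rot: [2.486, 1.918, 0.003]
contact_force: [0.1, -1.6, 7.3]
finger_gap: 0.1
gripper_force: 3.6
```

```bash
python3 -m handwheel '0 0 0 0 0 0.02 0;0 0 0 0 0 0.1 0;0 0 0 0 0 0.2 0;0 0 0 0 0 0.2 0;0 0 0 0 0 0.2 0;0 0 0 -0.06 0.05 0.05 0;0 0 0 -0.1 0.05 0 0;0 0 0 -0.15 0 0 0;0 0 0 -0.15 0 0 0;0 0 0 -0.1 0 0 0;0 0 0 0 0 0 0;0 0 0 0 0 0 0'; python3 w.py w7 167.5; python3 - <<'E'
from h import *
for n,roi in(("scene",(290,190,450,320)),("side",(100,190,290,340))):
    im,d=get_image(n);P=camera_params(n);cv2.imwrite(f"pics/{n}9.png",im[:,:,::-1])
    for a,c,m in blobs(im,(105,120,40),(125,255,255),15,roi):
        v,u=np.nonzero(m);cc,r=ray(P,np.c_[u,v]);z=(cc+r*d[v,u][:,None])[:,2];print(n,a,onplane(P,c,167)[0].round(1),np.percentile(z,[50,80]).round(1))
E
```

```text
clock: 14.75
tcp_pos: [484.2, 89.6, 301.2]
tool_rot: [2.487, 1.92, 0.0]
contact_force: [0.2, 0.2, -0.2]
finger_gap: 0.2
gripper_force: 0.0
blue 1401 [228.  47.] rect centre [478.  199.4] [30.9 18.2] 79.4 tower [-72.9 -27.6] depthz [164.7 167.1 168.4]
blue 1137 [238. 141.] rect centre [466.9 139.1] [31.  18.3] 79.7 tower [-68.5 -88.7] depthz [164.8 167.1 168.4]
blue 1026 [396. 192.] rect centre [568.9  74.5] [18.7 30.7] 79.5 tower [  46.4 -125.7] depthz [164.9 167.2 168.5]
blue 1009 [313. 198.] rect centre [508.4  85.7] [18.7 30.9] 79.1 tower [ -15. -130.] depthz [165.1 167.1 168.5]
green 1398 [476. 309.] rect centre [621.1 -39.1] [83.1 22.5] 17.1 tower [ 125.4 -222.7] depthz [ 1.1 10.7 12.6]
scene 70 [508.8  86.  167. ] [168.5 170.2]
scene 74 [467.3 140.5 167. ] [168.1 169.4]
scene 80 [569.4  74.4 167. ] [168.3 170. ]
scene 78 [478.4 201.5 167. ] [168.3 169.6]
scene 85 [489.3 262.6 167. ] [167.7 169.8]
scene 93 [500.4 323.3 167. ] [168.1 169.9]
side 51 [653.7  50.6 167. ] [ 8.2 13.9]
side 93 [566.6  77.1 167. ] [167.5 168.4]
side 105 [506.2  88.2 167. ] [167.6 168.5]
side 127 [465.  142.1 167. ] [167.5 168.4]
side 142 [476.1 203.  167. ] [167.4 168.4]
side 162 [487.1 263.3 167. ] [167.4 168.4]
side 186 [498.5 324.5 167. ] [167.6 168.4]
```

View pics/w7.png

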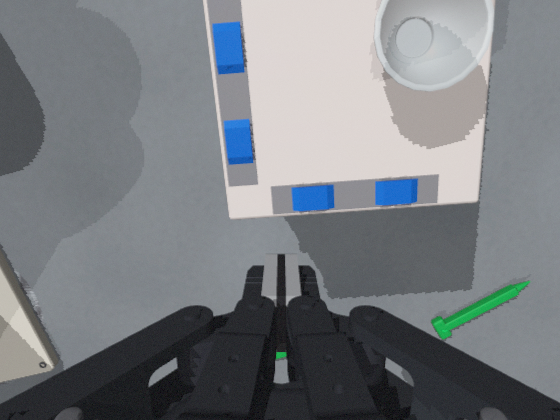

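The wrist view shows all six tabs home: their tops are level at about 168 mm, and the visible flats are about 31 mm long. Tabs 3 to 6 are at (228,47), (238,141), (313,198) and (396,192). The ramekin is still standing and the hand is clear, so I'm handing the job in.

```bash
python3 -c "
from cell import *
print(close_job())"
```

```text
the job is handed in; nothing more can be done
None
```

All six tabs were pressed home in order in one pass from the clip and the hand finished clear, but at tab 5 the finger jammed on the ramp (about 27 N) and shoved the tower about 12 mm, turning it about 4°; the peg and ramekin on the lid rode along with it, nothing else was touched, and no verdict came back when I handed the job in.

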